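# Knock the spent plugs out of the cartridge block

### The job

Spent filter plugs are stuck in the clear sleeves of the cartridge block. Clear away whatever stands in front of the sleeves (stand it upright on the black mat), turn the selector on top of the block exactly two clicks clockwise to open the shutter, never on to the third, and with the push rod push every plug out through the far end of its sleeve into the catch tray. Then turn the selector back to its closed stop and lay the rod flat on the bench, leaving the petri dish and the timer where they are.

Things in the scene. Friction and masses are not known exactly. Their poses are not given: they have to be found in the camera images.
- station: fixed aluminium cartridge block with a catch tray at its back. Origin on the bench under the sleeves' middle; x runs along the sleeves from their mouths (robot's side) to the tray, z up. Three level clear sleeves, bore 32, length 80 (x -40 to +40), axes 60 above the bench at y +44, 0, -44. Base plate 6 high reaches to x -55. Top: 82 high; from x -5 to +41 a bridge, 89 high, bears the selector (mm)
- tray (a point): middle of the catch tray's floor, at station x 105, y 0, z 6 mm; tray from station x 46 to 166 mm, 146 mm wide, walls 45 mm above the bench; a 45 degree chute (38 mm high at x 47, down to the floor at x 80) leads into it. Between sleeves and tray (x 41 to 46 mm) a steel shutter closes all three bores while the selector is at 0; it sinks 20 mm a click and is clear of the bores at two clicks
- mouth_1 (a point): centre of the mouth of sleeve 1 (station y = +44 mm), where the rod goes in, 60 mm above the bench
- mouth_2 (a point): the same of sleeve 2 (y = 0)
- mouth_3 (a point): the same of sleeve 3 (y = -44 mm)
- selector (a joint): the selector's angle: 0 at the closed stop, growing clockwise seen from above; a click every 0.698 rad (40 degrees): 0, 0.70, 1.40 (shutter open) and a third, forbidden, at 2.09. Sprung detents pull it into the nearest click; turning takes about 0.2 N m at most
- selector_grip (a point): grip point on the selector's vertical axis, 129 mm up, at station x 18, y 0. Black bar 14 mm wide, 38 long, from 105 to 139 mm above the bench, on a disc of 31 mm radius (top at 107 mm). At 0 the bar lies along station x, its white mark on the mouth side; it turns with the selector, and so does this frame. A low detent housing (top at 104 mm) stands at its +y side on the bridge
- plug_1: spent filter plug in sleeve 1 when present (not every sleeve holds one; None if absent): grey cylinder with a dark disc on each end face, 30 mm diameter, 60 mm long, 50 g, origin at its centre, x along its length; a sprung plunger above the bore holds it stuck, 5 to 10 N to push it
- plug_2: spent filter plug in sleeve 2 when present (not every sleeve holds one; None if absent): grey cylinder with a dark disc on each end face, 30 mm diameter, 60 mm long, 50 g, origin at its centre, x along its length; a sprung plunger above the bore holds it stuck, 5 to 10 N to push it
- plug_3: spent filter plug in sleeve 3 when present (not every sleeve holds one; None if absent): grey cylinder with a dark disc on each end face, 30 mm diameter, 60 mm long, 50 g, origin at its centre, x along its length; a sprung plunger above the bore holds it stuck, 5 to 10 N to push it
- rod: the push rod, lying loose on the bench, 140 g. Origin at the middle of its square black handle (70 x 22 x 22 mm), 11 mm above the bench as it lies; x points along the rod to its tip, 135 mm from the origin: a 12 mm steel shaft with a flat round head of 22 mm diameter, 12 mm long
- bottle: white reagent bottle that may stand in front of the sleeves (None if absent): body 47 mm diameter and 74 mm high, cap 26 mm diameter up to 87 mm; 170 g; origin at the centre of its underside
- carton: small white carton with a green band that may stand in front of the sleeves (None if absent): 44 mm (x) by 60 mm (y), 46 mm high, 50 g; origin at the centre of its underside
- mat: thin black rubber mat fixed on the bench to the robot's right, 200 mm (x) by 120 mm (y), 3 mm thick; origin at the centre of its underside
- dish: bystander: loose petri dish pair, 59 mm diameter, 30 mm high, origin under its centre; leave alone
- timer: bystander: loose timer, 66 x 62 x 20 mm, origin under its centre; leave alone

How it is judged:
On the way, in this order (a step that is already met when the one before it is completed fails the run):
1. what stood before the sleeves stands upright on the mat and the selector rests at two clicks (x of bottle in the frame of mat between -0.1 and 0.1 m and y of bottle in the frame of mat between -0.06 and 0.06 m and z of each of bottle, carton in the frame of mat below 0.01 m and angle between each of bottle, carton's own z axis and vertical below 0.15 rad and linear speed of each of bottle, carton below 0.03 m/s and x of carton in the frame of mat between -0.1 and 0.1 m and y of carton in the frame of mat between -0.06 and 0.06 m and value of joint selector between 1.2 and 1.6 rad), for 0.3 s.
2. every plug has been pushed out and lies in the catch tray (x of plug_1 in the frame of station between 0.06 and 0.168 m and y of plug_1 in the frame of station between -0.075 and 0.075 m and z of each of plug_1, plug_2, plug_3 in the frame of station below 0.065 m and linear speed of each of plug_1, plug_2, plug_3 below 0.05 m/s and x of plug_2 in the frame of station between 0.06 and 0.168 m and y of plug_2 in the frame of station between -0.075 and 0.075 m and x of plug_3 in the frame of station between 0.06 and 0.168 m and y of plug_3 in the frame of station between -0.075 and 0.075 m), for 0.3 s.
At the end, for the whole second after the job is handed in: bottle and carton upright with their centres over the mat; every plug at rest in the tray, out of its sleeve (centre 60 to 168 mm along station x); selector below 0.2 rad; rod lying level on the bench (origin below 25 mm), 150 mm or more from the tray's middle (all of step 2 and x of bottle in the frame of mat between -0.1 and 0.1 m and y of bottle in the frame of mat between -0.06 and 0.06 m and z of each of bottle, carton in the frame of mat below 0.01 m and angle between each of bottle, carton's own z axis and vertical below 0.15 rad and linear speed of each of bottle, carton, rod below 0.03 m/s and x of carton in the frame of mat between -0.1 and 0.1 m and y of carton in the frame of mat between -0.06 and 0.06 m and height (world z) of rod below 0.025 m and angle between rod's own x axis and vertical between 1.4 and 1.74 rad and horizontal distance between rod and tray above 0.15 m and value of joint selector below 0.2 rad); the robot touches nothing.
It fails at once if the selector was turned on to its third click (value of joint selector above 1.8 rad).
It fails at once if the petri dish or the timer was moved (distance of any of dish, timer from where it was at the start of the episode above 0.03 m).
Of plug_1, plug_2, plug_3 only 2 to 3 are there at a start; the rules pass over those that are not, and their reading is None.
Of bottle, carton only 1 to 2 are there at a start; the rules pass over those that are not, and their reading is None.
At some moment in a run one of carton, rod may be knocked a few centimetres aside while the robot is not near it.
It also fails if it takes over 210 s, if anything falls off the work surface, if the arm or the gripper's body presses on something with over 40 N, if the wrist force passes 120 N, or if a joint passes its speed limit or range.

### The arm

A 6-joint arm with a two-finger parallel gripper is mounted at the origin on a cart in front of the work surface, level with it; the furniture and walls round the work are solid. World frame = base frame: x ahead of the robot, y to its left, z up, the work surface at z = 0. Lengths are in m, angles in rad, forces in N, time in s.
With the tool pointing down it reaches from about 0.275 to 1 m from the base axis. Payload 8.4 kg.
Tool frame: the origin (TCP) lies midway between the tips of the shut fingers; the grasp point (between the pads) lies 19 mm behind it; z points along the fingers, y is the line along which they close (so a half turn about z gives the same grasp; the last joint's range is limited). The gripper opens to 85 mm and grips with 20 to 120 N. Pads are 22 mm wide; open, the fingers measure 114 mm over their backs; the gripper's body (76 mm by 85 mm) begins 54 mm behind the grasp point. The pads swing forward as they close: fully open they stand 13 mm farther back than shut.
Start: joints at [1.234, 0.353, 1.633, -0, 1.155, -0.002], TCP at [0.205, 0.59, 0.231] pointing down, gripper open.
Joint ranges: [-2.63, 2.63], [-0.92, 2.1], [0.06, 2.66], [-1.3, 4.44], [0, 2.69], [-3.02, 3.02]. Speed limits (rad/s): [2.22, 2.22, 2.79, 3.14, 3.14, 3.14].

### API

Orientations are given as a unit quaternion [w, x, y, z].
In Python, from rig import * gives the robot as it stands.
- The arm moves only by the tool arm_command, never from a script. Its argument "series" is a list of rows, each a list of 7 numbers: the shift along the tool's x, y, z in units of 50 mm (1.0 is 50 mm), then the turn, a rotation vector about the tool's x, y, z in units of 10 degrees (1.0 is 10 degrees), then the opening, from -1 (shut) to 1 (fully open). In form: [[dx, dy, dz, wx, wy, wz, claw], ...]. A call has 1 to 8 rows; each row is the pose to reach, as a shift and turn from the pose commanded when the call began, along the tool's axes at that moment; what a row does not reach only later rows make up. A row lasts 1/8 s, in which the tool goes at most 62.5 mm and 10.7 degrees, less where a joint would pass 70% of its speed; a pose out of reach is approached as far as the arm can. A call with a gripper value outside its range is refused whole. The fingers move at their own pace and stop on an object; "newtons" is the grip in N (left out, the last holds). Time passes only in rows, so rows that repeat a pose let the fingers close. It gives the time, the measured TCP pose, the force, the opening and the grip force at its end, in the units of the state.
- read_state(): the state, without advancing time (a new reading comes with each control period).
- get_image(name): name is "scene" or "side" or "wrist"; returns a dict with "frame" (384x512x3 uint8, blue, green, red), "K" (3x3 intrinsics, pixels), "extrinsics" (4x4, takes a point from camera to world coordinates); the wrist camera has in their place "mount" (4x4, takes a point from camera to tool coordinates, whose origin is the TCP and whose axes are the flange's). Camera axes: x right, y down, z forward; pixel columns grow to the right and rows downward; lengths in m; the calibration is good to about 2 mm. A picture is of the moment at which its call begins: read the wrist's pose just before it. There is no depth.
- sign_off(): hands the job in; it is judged then, once.
Trained networks look in a picture, given as the dict that the camera call returned (one of the last four; its "shot" number tells which), for a name from the list of things; names that differ only in an ending like _2 or _b are one class to them, and where a whole thing is asked for, a point or a joint stands for the part that bears it (a point fixed in the world has none). Each returns a list of dicts, best first, with "confidence" (0 to 1); they miss things now and then, are a little off and sometimes report something else, mostly with a low value. They report only what shows in the picture. A call takes as long as a camera call.
- boxes_of(picture, thing): "box" ([left, top, right, bottom] in pixels, round what is visible of it).
- silhouettes(picture, thing): "pixels" (384x512 bool, what is visible of it) and "box" ([left, top, right, bottom] in pixels, round what is visible of it).
- spot_point(picture, thing): "uv" ([column, row] in pixels: a listed point, or the origin of a listed thing).
The state is a dict: "t": time; "joints": joint angles; "dq": joint speeds; "effort": joint torques, N m; "tcp_pos": TCP position; "eef_rot": TCP orientation; "force": force on the tool from outside, world axes, zero at the start; "wrist_torque": the same for the moment, N m; "finger_gap": finger opening in m; "grip_force": force on a finger pad.
Only numpy, scipy, OpenCV 4.12 (cv2) and the standard library are available. Lean on these libraries where they do the work, as an engineer would, in place of code of your own. Each camera call takes 0.05 s, during which the arm holds its last target. There are 200 camera calls.

## Working session

There is one attempt and no reset: what is moved stays moved. The work goes in short steps, Python scripts to look and compute and a tool call to move; the robot and the scene stay as the last step left them, time stands still between calls to the robot, and variables do not carry over. Pictures are saved under pics/ and viewed, at most 14 in all, crops included, and the job is handed in when it is done.

Besides the shell and the picture viewer there is one more tool, called as a command line: name --pt "numbers of a row" for each row, then --argument value for the rest. arm_command: Moves the arm, as the interface text tells. Its arguments: {"type":"object","properties":{"series":{"type":"array"},"newtons":{"type":"number"}},"required":["series"]}

```bash
mkdir -p pics; ls
python3 - <<'E'
from rig import *
import cv2
print(read_state())
for n in ("scene","side"):
    p=get_image(n); cv2.imwrite(f"pics/{n}0.png",p["frame"]); print(n,p["K"].tolist(),p["extrinsics"].round(4).tolist())
    for t in "station selector_grip mouth_1 mouth_2 mouth_3 tray plug_1 rod bottle carton mat dish timer".split():
        for r in spot_point(p,t)[:4]: print(t,r["uv"],round(r["confidence"],2))
E
```

```text
pics
{'t': 0.0, 'joints': array([ 1.23357919e+00,  3.53654118e-01,  1.63414156e+00,  9.48591087e-07,
        1.15515261e+00, -2.41384756e-03]), 'dq': array([-0.00130857, -0.00177792,  0.00044093,  0.00212029, -0.00149519,
        0.00111037]), 'effort': array([-2.28867470e-04, -6.05250192e+01, -3.42062831e+01, -1.34367338e-04,
        9.59413679e-03,  1.82799960e-05]), 'tcp_pos': array([0.20521874, 0.58985552, 0.23055475]), 'eef_rot': array([-1.14979356e-04,  1.66621034e-01,  9.86020776e-01, -6.67996289e-04]), 'force': array([-0.20582405,  0.80950035, -0.48901226]), 'wrist_torque': array([-0.04272286,  0.02439803,  0.00929425]), 'grip_force': 0.0, 'finger_gap': 0.08551199106383402}
scene [[444.0911588434496, 0.0, 255.33216129667508], [0.0, 444.0911588434496, 187.50053417549861], [0.0, 0.0, 1.0]] [[0.5751, -0.3906, 0.7188, -0.3286], [-0.818, -0.2646, 0.5107, -0.6993], [-0.0093, -0.8817, -0.4717, 0.6909], [0.0, 0.0, 0.0, 1.0]]
station [169.1, 180.0] 0.66
station [174.5, 192.3] 0.64
selector_grip [174.1, 152.5] 0.78
selector_grip [185.4, 178.6] 0.44
mouth_1 [154.7, 180.0] 0.92
mouth_1 [
[... 619 characters left out ...]
886289, 181.5259657838893], [0.0, 0.0, 1.0]] [[0.8477, -0.298, 0.4389, -0.09], [-0.5305, -0.4745, 0.7024, -1.0712], [-0.0011, -0.8282, -0.5604, 0.9092], [0.0, 0.0, 0.0, 1.0]]
station [218.3, 159.9] 0.97
selector_grip [222.5, 132.0] 0.61
selector_grip [218.6, 162.0] 0.46
mouth_1 [210.7, 149.8] 0.93
mouth_1 [218.8, 153.6] 0.86
mouth_1 [203.9, 146.7] 0.57
mouth_2 [210.7, 149.8] 0.93
mouth_2 [218.8, 153.6] 0.86
mouth_2 [203.9, 146.7] 0.57
mouth_3 [210.7, 149.8] 0.93
mouth_3 [218.8, 153.6] 0.86
mouth_3 [203.9, 146.7] 0.57
tray [241.6, 153.6] 0.61
rod [257.0, 253.1] 0.61
bottle [178.6, 170.3] 0.57
bottle [208.6, 154.2] 0.56
mat [306.2, 277.0] 0.84
dish [213.5, 207.1] 0.78
timer [222.3, 224.7] 0.71
```

```bash
cat > h.py <<'E'
from rig import *
import numpy as np, cv2
from scipy.spatial.transform import Rotation as R
def q2R(q): return R.from_quat([q[1],q[2],q[3],q[0]]).as_matrix()
def wristT(p,s):
    T=np.eye(4);T[:3,:3]=q2R(s["eef_rot"]);T[:3,3]=s["tcp_pos"];return T@p["mount"]
def shot(n):
    s=read_state();p=get_image(n);p["T"]=p["extrinsics"] if n!="wrist" else wristT(p,s);return p
def ray(p,uv):
    d=p["T"][:3,:3]@np.linalg.solve(p["K"],[uv[0],uv[1],1]);return p["T"][:3,3],d
def atz(p,uv,z):
    o,d=ray(p,uv);return o+d*(z-o[2])/d[2]
def proj(p,X):
    c=np.linalg.inv(p["T"])@np.r_[X,1];u=p["K"]@c[:3];return u[:2]/u[2]
def tri(prs):
    A=np.zeros((3,3));b=np.zeros(3)
    for p,uv in prs:
        o,d=ray(p,uv);d=d/np.linalg.norm(d);M=np.eye(3)-np.outer(d,d);A+=M;b+=M@o
    return np.linalg.solve(A,b)
def up(f,x0,y0,x1,y1,k,name): cv2.imwrite(name,cv2.resize(f[y0:y1,x0:x1],None,fx=k,fy=k,interpolation=cv2.INTER_CUBIC))
E
python3 - <<'E'
from h import *
a=shot("scene");b=shot("side")
f=np.hstack([cv2.resize(a["frame"][120:320,100:400],None,fx=2.6,fy=2.6)])
g=cv2.resize(b["frame"][100:320,130:380],None,fx=2.6,fy=2.6)
cv2.imwrite("pics/s1.png",f);cv2.imwrite("pics/s2.png",g)
for n,z,ua,ub in [("selector",.129,(174.1,152.5),(222.5,132)),("rod",.011,(282.1,264.2),(257,253.1)),("bottle",0,(132.5,205.2),(178.6,170.3)),("mat",0,(350,275.5),(306.2,277)),("dish",0,(198.2,237.6),(213.5,207.1)),("timer",0,(224.7,255.3),(222.3,224.7)),("station",0,(174.5,192.3),(218.3,159.9)),("tray",.006,(193.9,174.5),(241.6,153.6)),("ma",.06,(154.7,180),(210.7,149.8)),("mb",.06,(162.8,181),(218.8,153.6)),("mc",.06,(177,179.7),(203.9,146.7)),("carton",0,(153.4,181.4),(208.6,154.2))]:
    print(n,atz(a,ua,z).round(3),atz(b,ub,z).round(3))
E
```

```text
selector [0.576 0.257 0.129] [0.577 0.257 0.129]
rod [ 0.418 -0.247  0.011] [ 0.411 -0.253  0.011]
bottle [0.417 0.296 0.   ] [0.404 0.294 0.   ]
mat [ 0.485 -0.397  0.   ] [ 0.482 -0.396  0.   ]
dish [0.4   0.011 0.   ] [0.411 0.022 0.   ]
timer [ 0.378 -0.098  0.   ] [ 0.392 -0.075  0.   ]
station [0.55  0.247 0.   ] [0.565 0.281 0.   ]
tray [0.674 0.274 0.006] [0.66  0.266 0.006]
ma [0.497 0.273 0.06 ] [0.531 0.272 0.06 ]
mb [0.506 0.247 0.06 ] [0.544 0.231 0.06 ]
mc [0.538 0.216 0.06 ] [0.52  0.307 0.06 ]
carton [0.566 0.361 0.   ] [0.552 0.34  0.   ]
```

View pics/s1.png

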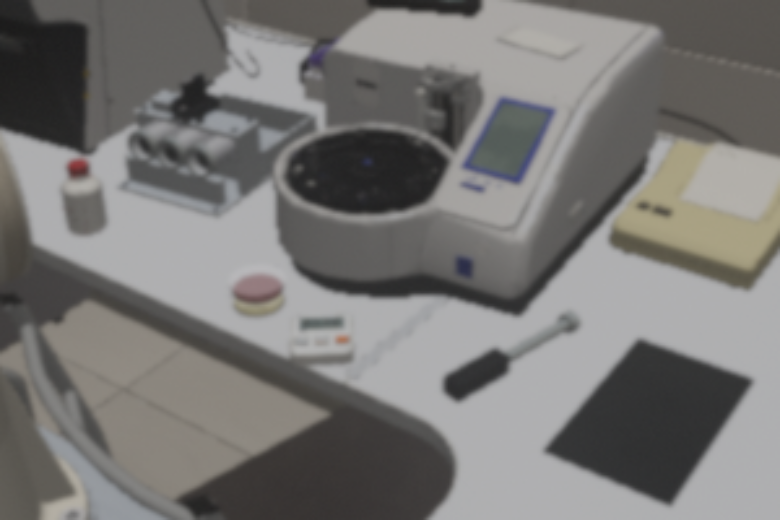

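View pics/s2.png

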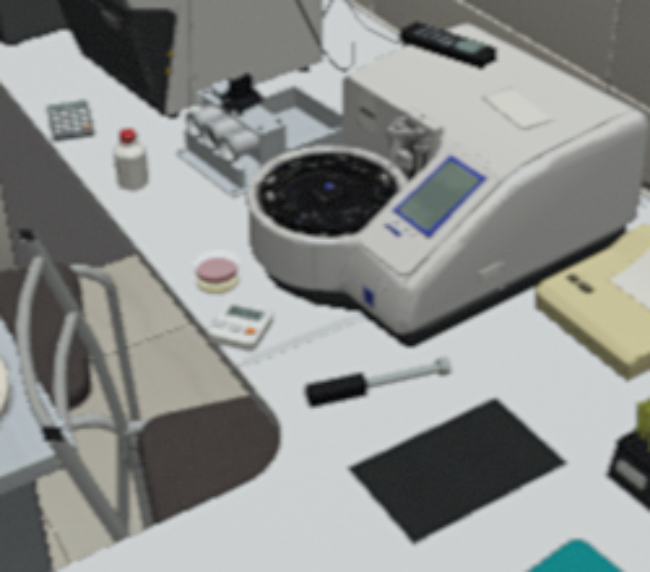

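The scene view shows the block at crop (190,150), with the bottle at (83,200) in front of it and no carton. The rod is at (510,355), the mat at (650,420), and the dish and timer at (258,290) and (322,335). The side view agrees.

Run:
```python
from h import *
a=shot("scene");w=shot("wrist")
print(w["mount"].round(3).tolist(),w["K"].round(1).tolist())
for c in [(122,186),(218,210)]:print(atz(a,(c[0]/2.6+100,c[1]/2.6+120),0.006).round(3))
b=shot("side")
for c in [(178,154),(237,193)]:print(atz(b,(c[0]/2.6+130,c[1]/2.6+100),0.006).round(3))
for n,p in (("sc",a),("si",b)):
  for t in ("bottle","carton","rod"):
    for r in boxes_of(p,t)[:2]:print(n,t,r["box"],round(r["confidence"],2))
for p,k,o,cs in ((a,2.6,(100,120),[(455,390),(572,320),(548,450),(642,340),(752,380),(670,504)]),(b,2.6,(130,100),[(312,393),(445,366),(350,468),(497,399),(565,462),(415,542)])):
  print([atz(p,(c[0]/k+o[0],c[1]/k+o[1]),z).round(3)[:2].tolist() for c,z in zip(cs,[.011,.011,.003,.003,.003,.003])])
T=np.eye(4);s=read_state();print(q2R(s["eef_rot"]).round(3))
```

```text
[[-0.001, -0.961, -0.277, 0.07], [1.0, -0.0, -0.001, 0.0], [0.001, -0.277, 0.961, -0.142], [0.0, 0.0, 0.0, 1.0]] [[300.1, 0.0, 254.3], [0.0, 300.1, 193.7], [0.0, 0.0, 1.0]]
[0.496 0.316 0.006]
[0.519 0.176 0.006]
[0.498 0.318 0.006]
[0.522 0.177 0.006]
sc bottle [123.8, 179.7, 139.7, 207.7] 0.7
sc bottle [151.2, 148.2, 221.0, 204.1] 0.62
sc carton [191.1, 225.7, 209.0, 244.1] 0.3
sc rod [269.7, 241.2, 324.0, 274.4] 0.7
si bottle [172.0, 147.9, 186.9, 178.0] 0.7
si bottle [213.6, 128.1, 230.1, 142.7] 0.52
si carton [197.8, 126.9, 262.3, 177.3] 0.3
si rod [246.4, 239.7, 303.2, 258.0] 0.9
[[0.39, -0.244], [0.55, -0.281], [0.375, -0.351], [0.569, -0.35], [0.569, -0.462], [0.374, -0.465]]
[[0.398, -0.236], [0.55, -0.278], [0.377, -0.347], [0.573, -0.346], [0.573, -0.46], [0.379, -0.463]]
[[-0.944  0.329 -0.   ]
 [ 0.329  0.944  0.   ]
 [ 0.    -0.    -1.   ]]
```

```bash
cat >> h.py <<'E'
def plan(*ws,frm=None):
    """units from the pose held now to world poses (x,y,z,yaw deg of tool y), tool down"""
    s=read_state();R0=q2R(s["eef_rot"]);p0=s["tcp_pos"]
    for x,y,z,a in ws:
        c,n=np.cos(np.radians(a)),np.sin(np.radians(a))
        Rt=np.array([[-n,c,0],[c,n,0],[0,0,-1]])
        print("plan",(R0.T@(np.array([x,y,z])-p0)/.05).round(2),(np.degrees(R.from_matrix(R0.T@Rt).as_rotvec())/10).round(2))
ST=(.563,.256,np.radians(9.4))
def st(x,y):
    c,s=np.cos(ST[2]),np.sin(ST[2]);return np.array([ST[0]+c*x-s*y,ST[1]+s*x+c*y])
E
python3 -c "
from h import *
plan((.38,.28,.26,99.4))"
```

```text
plan [-5.34 -4.71 -0.57] [ 0.   -0.   -2.86]
```

arm_command --pt "-5.34 -4.7 -0.6 0 0 -2.86 1" --pt "-5.34 -4.7 -0.6 0 0 -2.86 1" --pt "-5.34 -4.7 -0.6 0 0 -2.86 1" --pt "-5.34 -4.7 -0.6 0 0 -2.86 1" --pt "-5.34 -4.7 -0.6 0 0 -2.86 1" --pt "-5.34 -4.7 -0.6 0 0 -2.86 1" --pt "-5.34 -4.7 -0.6 0 0 -2.86 1" --pt "-5.34 -4.7 -0.6 0 0 -2.86 1"

```text
t: 2.95
tcp_pos: [0.3803, 0.2808, 0.2614]
eef_rot: [0.0, -0.082, 0.997, 0.0]
force: [-0.7, 0.4, 0.2]
finger_gap: 0.0854
grip_force: 0.0
```

Run:
```python
from h import *
s=read_state();print(s["tcp_pos"],s["joints"].round(2))
w=shot("wrist");cv2.imwrite("pics/w1.png",w["frame"])
print("bottle by ST",proj(w,[.41,.295,0]))
for n,z in (("mouth_1",.06),("selector_grip",.129),("bottle",0),("plug_1",.06),("carton",0),("station",0),("tray",.006)):
    for r in spot_point(w,n)[:4]: print(n,r["uv"],round(r["confidence"],2),atz(w,r["uv"],z).round(3))
for n in("bottle","carton"):
  for r in boxes_of(w,n)[:2]: print(n,r["box"],round(r["confidence"],2))
```

```text
[0.38032204 0.28083411 0.26138787] [ 0.63  0.08  1.91  0.    1.15 -1.1 ]
bottle by ST [261.13035508 183.44155511]
mouth_1 [180.8, 268.7] 0.85 [0.523 0.208 0.06 ]
mouth_1 [216.7, 273.5] 0.84 [0.523 0.255 0.06 ]
mouth_1 [246.6, 272.6] 0.66 [0.515 0.293 0.06 ]
selector_grip [206.6, 349.2] 0.81 [0.577 0.259 0.129]
bottle [254.8, 187.3] 0.89 [0.417 0.287 0.   ]
station [220.4, 273.0] 0.84 [0.558 0.258 0.   ]
bottle [237.3, 170.3, 273.1, 211.9] 0.68
bottle [182.8, 307.9, 240.7, 341.1] 0.24
```

View pics/w1.png

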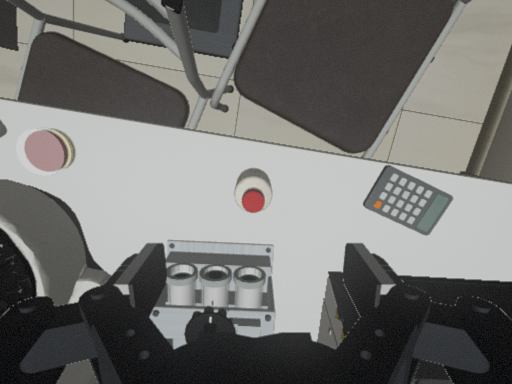

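Wrist view: the bottle cap is at (253,202), the sleeve mouths at (181,268), (216,273) and (247,272), and the front plate corners at (169,240) and (273,243). A dark fixture stands on the left of the block at (345,300).

Run:
```python
from h import *
w=shot("wrist")
print("cap",atz(w,(253,202),.087),"corners",atz(w,(168,241),.006),atz(w,(273,244),.006),atz(w,(345,275),.0),atz(w,(345,275),.2))
up(w["frame"],150,230,290,350,5,"pics/w2.png")
x,y=atz(w,(253,202),.087)[:2]
plan((x,y,.16,99.4),(x,y,.032,99.4))
```

```text
cap [0.41078962 0.28411647 0.087     ] corners [0.51472216 0.17641854 0.006     ] [0.49449668 0.32685309 0.006     ] [0.52992419 0.44475882 0.        ] [0.42147492 0.35777237 0.2       ]
plan [-0.61 -0.03  2.02] [-0. -0.  0.]
plan [-0.61 -0.03  4.58] [-0. -0.  0.]
```

View pics/w2.png

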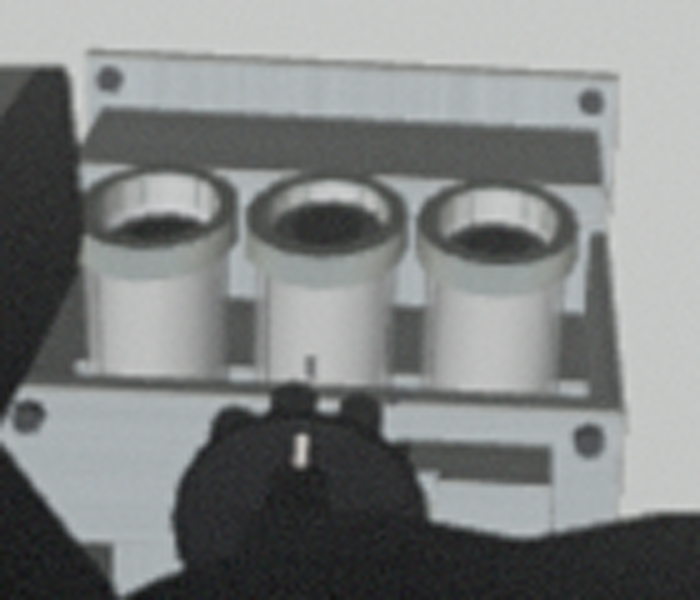

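Dark discs show inside all three mouths, at (160,225), (325,222) and (495,238) in the crop. The selector's white mark is at (300,450). Next I grasp the bottle.

arm_command --pt "-0.6 -0.03 0.5 0 0 0 1" --pt "-0.6 -0.03 1.5 0 0 0 1" --pt "-0.6 -0.03 2.5 0 0 0 1" --pt "-0.6 -0.03 3.4 0 0 0 1" --pt "-0.6 -0.03 4.2 0 0 0 1" --pt "-0.6 -0.03 4.6 0 0 0 1" --pt "-0.6 -0.03 4.6 0 0 0 1" --pt "-0.6 -0.03 4.6 0 0 0 1"

```text
t: 4.5
tcp_pos: [0.4107, 0.2844, 0.032]
eef_rot: [0.0, -0.082, 0.997, 0.0]
force: [0.0, -0.5, -1.4]
finger_gap: 0.0855
grip_force: 0.0
```

arm_command --pt "0 0 0 0 0 0 -1" --pt "0 0 0 0 0 0 -1" --pt "0 0 0 0 0 0 -1" --pt "0 0 0 0 0 0 -1" --pt "0 0 0 0 0 0 -1" --pt "0 0 0 0 0 0 -1" --newtons 35

```text
t: 5.25
tcp_pos: [0.4106, 0.2843, 0.0321]
eef_rot: [0.001, -0.082, 0.997, 0.0]
force: [-1.2, -1.5, 7.6]
finger_gap: 0.0456
grip_force: 34.8
```

```bash
python3 -c "
from h import *
plan((.39,.0,.34,90),(.474,-.405,.2,76),(.474,-.405,.037,76))
a=shot('scene')
"
```

```text
plan [ 1.33 -5.54 -6.16] [0.   0.01 0.94]
plan [  1.   -13.81  -3.36] [0.   0.01 2.34]
plan [  1.   -13.81  -0.1 ] [0.   0.01 2.34]
```

arm_command --pt "0 0 -1 0 0 0 -1" --pt "0 0 -2 0 0 0 -1" --pt "0 0 -3.2 0 0 0 -1" --pt "0 0 -4.4 0 0 0 -1" --pt "0 0 -5.6 0 0 0 -1" --pt "0 0 -6.2 0 0 0 -1" --pt "0 0 -6.2 0 0 0 -1"

```text
t: 6.18
tcp_pos: [0.4109, 0.2846, 0.3437]
eef_rot: [0.002, -0.082, 0.997, 0.001]
force: [-0.3, -0.9, -2.4]
finger_gap: 0.0452
grip_force: 36.9
```

arm_command --pt "0.6 -1.2 0 0 0 0.3 -1" --pt "1.2 -2.4 0 0 0 0.6 -1" --pt "1.4 -3.6 0 0 0 0.9 -1" --pt "1.4 -4.8 0 0 0 1.2 -1" --pt "1.4 -6.0 0 0 0 1.5 -1" --pt "1.4 -7.2 0 0 0 1.8 -1" --pt "1.3 -8.4 0 0 0 2.1 -1" --pt "1.2 -9.6 0 0 0 2.34 -1"

```text
t: 7.18
tcp_pos: [0.4287, -0.2011, 0.3394]
eef_rot: [-0.001, 0.123, 0.992, 0.0]
force: [1.9, 1.8, -1.4]
finger_gap: 0.045
grip_force: 37.2
```

```bash
python3 -c "
from h import *
s=read_state();print(s['tcp_pos'],s['joints'].round(2),s['finger_gap'])
plan((.474,-.405,.2,76),(.474,-.405,.037,76))
"
```

```text
[ 0.42870208 -0.2011055   0.33942198] [-0.44  0.02  1.8   0.    1.32 -1.77] 0.04495658957641862
plan [-1.88 -3.74  2.78] [ 0.   -0.01 -0.01]
plan [-1.89 -3.74  6.04] [ 0.   -0.01 -0.01]
```

arm_command --pt "-0.6 -1.1 0.5 0 0 0 -1" --pt "-1.2 -2.2 1.5 0 0 0 -1" --pt "-1.9 -3.3 2.5 0 0 0 -1" --pt "-1.9 -3.7 3.5 0 0 0 -1" --pt "-1.9 -3.7 4.5 0 0 0 -1" --pt "-1.9 -3.7 5.2 0 0 0 -1" --pt "-1.9 -3.7 5.7 0 0 0 -1" --pt "-1.9 -3.7 5.7 0 0 0 -1"

```text
t: 8.18
tcp_pos: [0.4744, -0.3997, 0.0525]
eef_rot: [-0.003, 0.122, 0.993, 0.002]
force: [-0.1, -0.6, -1.7]
finger_gap: 0.0451
grip_force: 37.2
```

arm_command --pt "0 0 0 0 0 0 -1" --pt "0 0 0 0 0 0 -1"

```text
t: 8.43
tcp_pos: [0.4777, -0.4023, 0.0577]
eef_rot: [0.001, 0.122, 0.993, -0.001]
force: [-0.0, 0.1, -1.8]
finger_gap: 0.0454
grip_force: 37.2
```

arm_command --pt "0 0 0.2 0 0 0 -1" --pt "0 0 0.35 0 0 0 -1" --pt "0 0 0.42 0 0 0 -1" --pt "0 0 0.42 0 0 0 -1" --pt "0 0 0.42 0 0 0 -1"

```text
t: 9.05
tcp_pos: [0.4769, -0.4017, 0.0352]
eef_rot: [-0.0, 0.122, 0.993, 0.0]
force: [-0.4, 0.7, 0.3]
finger_gap: 0.0452
grip_force: 37.2
```

arm_command --pt "0 0 0 0 0 0 0" --pt "0 0 0 0 0 0 1" --pt "0 0 0 0 0 0 1" --pt "0 0 0 0 0 0 1" --pt "0 0 0 0 0 0 1" --pt "0 0 0 0 0 0 1"

```text
t: 9.8
tcp_pos: [0.477, -0.4018, 0.0353]
eef_rot: [0.0, 0.122, 0.993, -0.0]
force: [0.1, -0.1, 0.1]
finger_gap: 0.0853
grip_force: 0.0
```

arm_command --pt "0 0 -0.6 0 0 0 1" --pt "0 0 -1.6 0 0 0 1" --pt "0 0 -2.8 0 0 0 1" --pt "0.5 1 -3.6 0 0 0 1" --pt "1 2 -3.8 0 0 0 1" --pt "1.9 2.8 -3.8 0 0 0 1" --pt "1.9 3.0 -3.8 0 0 0 1" --pt "1.9 3.0 -3.8 0 0 0 1"

```text
t: 10.8
tcp_pos: [0.4218, -0.2332, 0.2258]
eef_rot: [0.001, 0.121, 0.993, -0.0]
force: [1.7, -0.5, -1.1]
finger_gap: 0.0853
grip_force: 0.0
```

Run:
```python
from h import *
s=read_state();print(s["tcp_pos"],s["joints"].round(2))
a=shot("wrist");b=shot("scene");c=shot("side")
cv2.imwrite("pics/w3.png",np.hstack([cv2.resize(a["frame"],None,fx=.78,fy=.78),cv2.resize(b["frame"][200:350,250:450],(400,300))]))  if 0 else cv2.imwrite("pics/w3.png",a["frame"])
for p in (a,b,c):
  for t,z in (("bottle",.003),("rod",.011)):
    for r in spot_point(p,t)[:1]: print(t,r["uv"],round(r["confidence"],2),atz(p,r["uv"],z).round(3))
    for r in boxes_of(p,t)[:1]: print(r["box"])
  for r in silhouettes(p,"rod")[:1]:
    v,u=np.nonzero(r["pixels"]);P=np.array([atz(p,(x,y),.011)[:2] for x,y in zip(u,v)])
    m=P.mean(0);e=np.linalg.svd(P-m)[2][0];e*=np.sign(e[0]);t=(P-m)@e
    print("rod",m,np.degrees(np.arctan2(e[1],e[0])),m+e*t.min(),m+e*t.max())
```

```text
[ 0.42176929 -0.23320766  0.22579715] [-0.51  0.13  1.94 -0.    1.07 -1.84]
bottle [142.4, 240.1] 0.64 [ 0.483 -0.402  0.003]
[98.1, 223.9, 159.2, 277.5]
rod [243.3, 170.4] 0.71 [ 0.422 -0.247  0.011]
[234.4, 141.5, 253.2, 277.4]
rod [ 0.45955948 -0.25561432] -14.029098164331518 [ 0.38952636 -0.23811532] [ 0.55714063 -0.27999668]
bottle [349.0, 277.7] 0.78 [ 0.473 -0.399  0.003]
[339.7, 245.7, 360.1, 285.7]
rod [283.3, 263.7] 0.84 [ 0.422 -0.248  0.011]
[271.0, 241.7, 321.4, 270.4]
rod [ 0.45746323 -0.25652856] -12.96267543656486 [ 0.37930613 -0.23853819] [ 0.56441053 -0.28114592]
bottle [305.6, 278.5] 0.66 [ 0.475 -0.401  0.003]
[296.6, 251.5, 314.3, 284.4]
rod [257.1, 252.7] 0.77 [ 0.412 -0.252  0.011]
[245.1, 239.4, 302.2, 258.1]
rod [ 0.46123531 -0.25304511] -13.709215014780272 [ 0.38607166 -0.23470938] [ 0.55810154 -0.27667506]
```

View pics/w3.png

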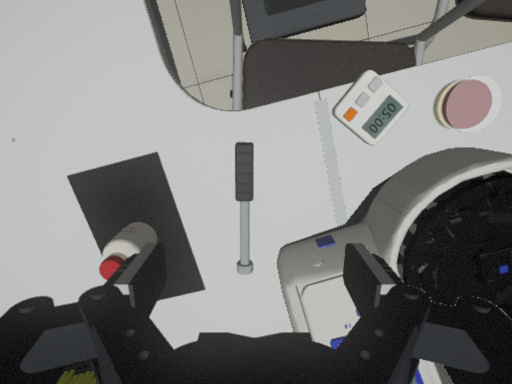

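Wrist view: the bottle stands on the mat at (130,245). The rod's handle spans (244,140–200) and its tip is at (245,270). I'll do the selector next.

```bash
python3 -c "
from h import *
plan((.40,-.10,.33,90),(.42,.16,.33,99.4))
"
```

```text
plan [ 1.05  2.48 -2.09] [-0.   0.  -1.4]
plan [ 1.92  7.63 -2.09] [-0.    0.   -2.34]
```

arm_command --pt "0 0 -1 0 0 0 1" --pt "0.4 0.8 -2.1 0 0 -0.4 1" --pt "0.8 1.8 -2.1 0 0 -0.8 1" --pt "1.3 3.0 -2.1 0 0 -1.2 1" --pt "1.6 4.2 -2.1 0 0 -1.6 1" --pt "1.8 5.4 -2.1 0 0 -2 1" --pt "1.9 6.6 -2.1 0 0 -2.3 1" --pt "1.9 7.6 -2.1 0 0 -2.34 1"

```text
t: 12.7
tcp_pos: [0.4205, 0.1608, 0.3306]
eef_rot: [0.0, -0.083, 0.997, 0.0]
force: [-0.6, 0.1, 0.0]
finger_gap: 0.0854
grip_force: 0.0
```

Run:
```python
from h import *
s=read_state();print(s["tcp_pos"],s["joints"].round(2))
plan((.47,.245,.24,99.4))
```

```text
[0.42047385 0.16082611 0.33061026] [ 0.36 -0.02  1.86 -0.    1.3  -1.38]
plan [-1.25  1.5   1.81] [0.   0.01 0.01]
```

arm_command --pt "-0.6 0.8 0 0 0 0 1" --pt "-1.25 1.5 0.9 0 0 0 1" --pt "-1.25 1.5 1.8 0 0 0 1" --pt "-1.25 1.5 1.8 0 0 0 1" --pt "-1.25 1.5 1.8 0 0 0 1"

```text
t: 13.32
tcp_pos: [0.4706, 0.2427, 0.2419]
eef_rot: [0.001, -0.082, 0.997, 0.0]
force: [-0.0, 0.2, 0.2]
finger_gap: 0.0854
grip_force: 0.0
```

Run:
```python
from h import *
s=read_state();print(s["tcp_pos"])
w=shot("wrist");cv2.imwrite("pics/w4.png",w["frame"])
for n,z in (("mouth_1",.06),("selector_grip",.129),("station",0),("tray",.006)):
    for r in spot_point(w,n)[:3]: print(n,r["uv"],round(r["confidence"],2),atz(w,r["uv"],z).round(4))
```

```text
[0.47061069 0.24266298 0.24186501]
mouth_1 [293.7, 220.8] 0.95 [0.5187 0.2964 0.06  ]
mouth_1 [217.3, 213.1] 0.85 [0.5237 0.2082 0.06  ]
mouth_1 [254.6, 217.0] 0.69 [0.5215 0.2511 0.06  ]
selector_grip [255.0, 298.7] 0.92 [0.5804 0.2612 0.129 ]
station [256.0, 226.5] 0.88 [0.5571 0.259  0.    ]
tray [248.6, 296.9] 0.78 [0.6652 0.266  0.006 ]
```

View pics/w4.png

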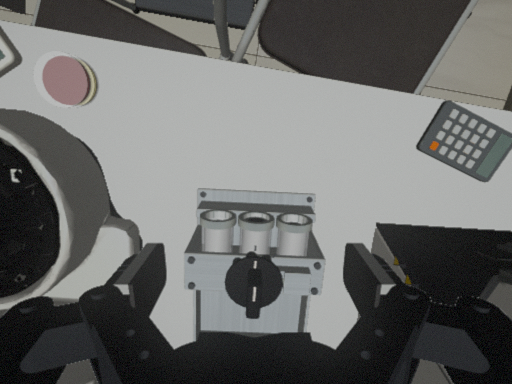

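Wrist view: the selector bar is at (254,285) with its mark toward the mouths. The mouths are at (217,213), (255,217) and (294,221). I'll pin down the station yaw from the edges.

Run:
```python
from h import *
w=shot("wrist");g=cv2.cvtColor(w["frame"],6)
for p,box in ((w,(180,180,330,340)),(shot("side"),(195,120,265,180)),(shot("scene"),(140,140,225,205))):
    g=cv2.cvtColor(p["frame"],6)
    L=cv2.createLineSegmentDetector().detect(g)[0][:,0]
    o=[]
    for l in L:
        if all(box[0]<l[i]<box[2] and box[1]<l[i+1]<box[3] for i in(0,2)) and np.hypot(l[0]-l[2],l[1]-l[3])>25:
            d=atz(p,l[2:],.06)-atz(p,l[:2],.06);a=np.degrees(np.arctan2(d[1],d[0]))
            a=(a+45)%90-45
            o.append((round(a,1),l.round(1).tolist()))
    print(len(o));[print(x) for x in o if abs(x[0]-7)<8]
```

```text
19
(np.float64(10.6), [259.3999938964844, 332.5, 295.6000061035156, 331.8999938964844])
(np.float64(6.5), [195.10000610351562, 339.3999938964844, 194.89999389648438, 289.3999938964844])
(np.float64(6.3), [276.79998779296875, 264.70001220703125, 306.8999938964844, 266.1000061035156])
(np.float64(5.0), [199.39999389648438, 329.5, 264.5, 333.6000061035156])
(np.float64(2.0), [228.1999969482422, 211.1999969482422, 198.1999969482422, 207.60000610351562])
(np.float64(6.2), [297.0, 329.5, 300.79998779296875, 295.6000061035156])
(np.float64(6.5), [201.89999389648438, 199.89999389648438, 309.29998779296875, 204.89999389648438])
(np.float64(6.1), [307.5, 295.20001220703125, 303.20001220703125, 330.79998779296875])
(np.float64(4.6), [309.5, 273.1000061035156, 281.79998779296875, 271.0])
(np.float64(6.0), [203.10000610351562, 250.1999969482422, 228.10000610351562, 251.60000610351562])
(np.float64(6.4), [243.10000610351562, 254.8000030517578, 185.60000610351562, 252.10000610351562])
(np.float64(5.7), [271.79998779296875, 223.0, 239.3000030517578, 221.0])
(np.float64(6.5), [200.0, 290.6000061035156, 200.0, 328.1000061035156])
(np.float64(7.1), [323.20001220703125, 258.29998779296875, 271.79998779296875, 256.5])
(np.float64(4.1), [303.70001220703125, 255.3000030517578, 308.0, 226.89999389648438])
(np.float64(6.5), [199.3000030517578, 186.60000610351562, 313.1000061035156, 192.1999969482422])
(np.float64(6.4), [305.6000061035156, 194.39999389648438, 205.60000610351562, 189.5])
1
(np.float64(7.1), [218.6999969482422, 176.10000610351562, 197.3000030517578, 160.10000610351562])
3
(np.float64(9.9), [179.5, 155.1999969482422, 221.8000030517578, 163.5])
(np.float64(6.6), [183.10000610351562, 198.10000610351562, 149.60000610351562, 188.6999969482422])
(np.float64(6.8), [183.3000030517578, 203.8000030517578, 145.60000610351562, 193.10000610351562])
```

```bash
sed -i 's/^ST=.*/ST=(.5617,.2575,np.radians(6.4))/' h.py
python3 - <<'E'
from h import *
w=shot("wrist")
def loc(X): 
    d=X[:2]-np.array(ST[:2]);c,s=np.cos(ST[2]),np.sin(ST[2]);return (np.array([c*d[0]+s*d[1],-s*d[0]+c*d[1]])*1e3).round(1)
for n,uv,z in (("plateL",(313.1,192.2),.006),("plateR",(199.3,186.6),.006),("topL",(323.2,258.3),.089),("topR",(185.6,252.1),.089),("topL82",(323.2,258.3),.082),("topR82",(185.6,252.1),.082),("grip",(255,298.7),.129),("m1",(293.7,220.8),.06),("m2",(254.6,217),.06),("m3",(217.3,213.1),.06)): print(n,loc(atz(w,uv,z)))
up(w["frame"],180,180,330,345,4,"pics/w5.png")
g=st(.018,0);print(g);plan((*g,.24,96.4),(*g,.112,96.4))
E
```

```text
plateL [-59.5  73.7]
plateR [-59.4 -74.8]
topL [-8.3 74.5]
topR [ -7.9 -74.9]
topL82 [-4.6 76.5]
topR82 [ -4.3 -76.5]
grip [18.   1.5]
m1 [-39.   43.3]
m2 [-41.3  -1.9]
m3 [-43.8 -44.7]
[0.57958782 0.25950644]
plan [-2.21 -0.02  0.02] [0.  0.  0.3]
plan [-2.21 -0.02  2.58] [0.  0.  0.3]
```

View pics/w5.png

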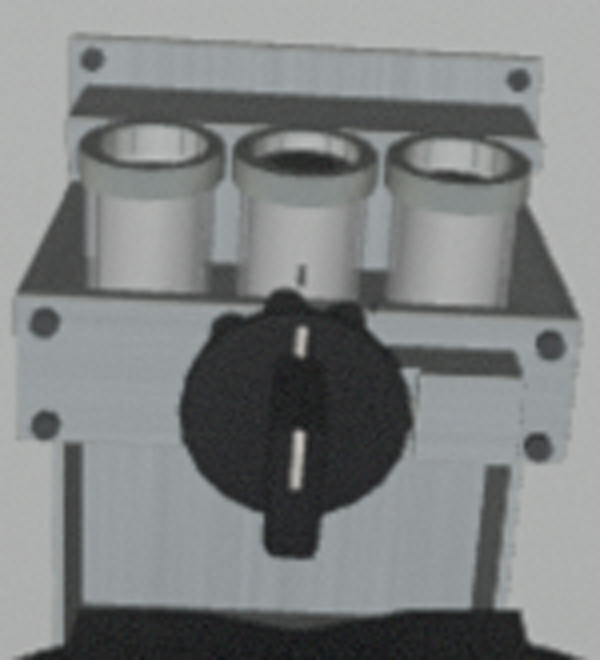

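The crop shows the bar aligned at 0, with its marks at (300,340) and (297,460), and the detent housing to its right at (470,410). I'll descend on the selector.

arm_command --pt "-1.0 0 0 0 0 0.3 1" --pt "-2.0 0 0 0 0 0.3 1" --pt "-2.2 0 0.2 0 0 0.3 1" --pt "-2.2 0 0.8 0 0 0.3 1" --pt "-2.2 0 1.5 0 0 0.3 1" --pt "-2.2 0 2.2 0 0 0.3 1" --pt "-2.2 0 2.5 0 0 0.3 1" --pt "-2.2 0 2.5 0 0 0.3 1"

```text
t: 14.78
tcp_pos: [0.5777, 0.2604, 0.1145]
eef_rot: [-0.001, -0.056, 0.998, -0.0]
force: [-0.3, 1.1, 0.4]
finger_gap: 0.0857
grip_force: 0.0
```

arm_command --pt "0 0 0 0 0 0 -1" --pt "0 0 0 0 0 0 -1" --pt "0 0 0 0 0 0 -1" --pt "0 0 0 0 0 0 -1" --pt "0 0 0 0 0 0 -1" --pt "0 0 0 0 0 0 -1" --pt "0 0 0 0 0 0 -1" --newtons 30

```text
t: 15.65
tcp_pos: [0.579, 0.2598, 0.116]
eef_rot: [0.0, -0.056, 0.998, -0.001]
force: [-0.4, -5.5, 4.9]
finger_gap: 0.0133
grip_force: 32.8
```

arm_command --pt "0 0 0 0 0 0.8 -1" --pt "0 0 0 0 0 1.6 -1" --pt "0 0 0 0 0 2.4 -1" --pt "0 0 0 0 0 3.2 -1" --pt "0 0 0 0 0 4.0 -1" --pt "0 0 0 0 0 4.8 -1" --pt "0 0 0 0 0 5.6 -1" --pt "0 0 0 0 0 6.2 -1"

```text
t: 16.65
tcp_pos: [0.5788, 0.259, 0.116]
eef_rot: [0.001, 0.468, 0.884, -0.001]
force: [-1.0, -9.1, 7.9]
finger_gap: 0.0136
grip_force: 33.1
```

arm_command --pt "0 0 0 0 0 0.7 -1" --pt "0 0 0 0 0 1.3 -1" --pt "0 0 0 0 0 1.8 -1" --pt "0 0 0 0 0 1.8 -1" --pt "0 0 0 0 0 1.8 -1"

```text
t: 17.27
tcp_pos: [0.5786, 0.2589, 0.116]
eef_rot: [0.001, 0.599, 0.801, -0.001]
force: [-1.5, -9.2, 8.2]
finger_gap: 0.0137
grip_force: 33.2
```

Run:
```python
from h import *
s=read_state();M=q2R(s["eef_rot"]);print(s["tcp_pos"],np.degrees(np.arctan2(M[1,1],M[0,1])),"want",96.4-80,s["force"],s["wrist_torque"],s["finger_gap"])
```

```text
[0.57861255 0.25888864 0.11596897] 16.432750076560183 want 16.400000000000006 [-1.49457574 -9.19403746  8.16926241] [-1.50991907  0.16673577 -0.01760809] 0.013665486609046403
```

Now at exactly 80°, so I release, lift and check.

arm_command --pt "0 0 0 0 0 0 0" --pt "0 0 0 0 0 0 1" --pt "0 0 0 0 0 0 1" --pt "0 0 0 0 0 0 1" --pt "0 0 0 0 0 0 1" --pt "0 0 -0.8 0 0 0 1" --pt "0 0 -1.8 0 0 0 1" --pt "0 0 -2.6 0 0 0 1"

```text
t: 18.27
tcp_pos: [0.5788, 0.2608, 0.2473]
eef_rot: [0.0, 0.599, 0.801, 0.001]
force: [0.6, -0.3, 0.1]
finger_gap: 0.0856
grip_force: 0.0
```

Run:
```python
from h import *
plan((.47,.2427,.25,96.4),(.42,.16,.33,96.4),(.40,-.10,.33,76))
```

```text
plan [ 0.27 -2.19 -0.06] [ 0.01  0.   -8.  ]
plan [-1.04 -3.62 -1.66] [ 0.01  0.   -8.  ]
plan [-5.91 -5.47 -1.66] [ 0.01  0.   -5.96]
```

arm_command --pt "0 -0.5 -0.1 0 0 -1 1" --pt "0.1 -1 -0.1 0 0 -2 1" --pt "0.2 -1.6 -0.1 0 0 -3 1" --pt "0.3 -2.2 -0.1 0 0 -4 1" --pt "0.3 -2.2 -0.1 0 0 -5 1" --pt "0.3 -2.2 -0.1 0 0 -6 1" --pt "0.3 -2.2 -0.1 0 0 -7 1" --pt "0.3 -2.2 -0.1 0 0 -8 1"

```text
t: 19.27
tcp_pos: [0.4687, 0.244, 0.2503]
eef_rot: [0.0, -0.059, 0.998, 0.0]
force: [0.6, 0.6, 0.4]
finger_gap: 0.0854
grip_force: 0.0
```

Run:
```python
from h import *
print(read_state()["tcp_pos"])
w=shot("wrist");up(w["frame"],180,180,330,345,3,"pics/w6.png")
b=shot("scene")
for r in silhouettes(b,"rod")[:1]: print(r["box"])
plan((.42,.16,.33,96.4),(.40,-.10,.33,82),(.424,-.247,.15,76))
```

```text
[0.46874225 0.24398602 0.25033481]
[269.3, 240.6, 324.0, 274.2]
plan [ 1.15 -1.56 -1.59] [ 0.    0.   -0.02]
plan [ 2.12 -6.69 -1.59] [0.   0.   1.42]
plan [ 1.96 -9.66  2.01] [0.   0.   2.02]
```

View pics/w6.png

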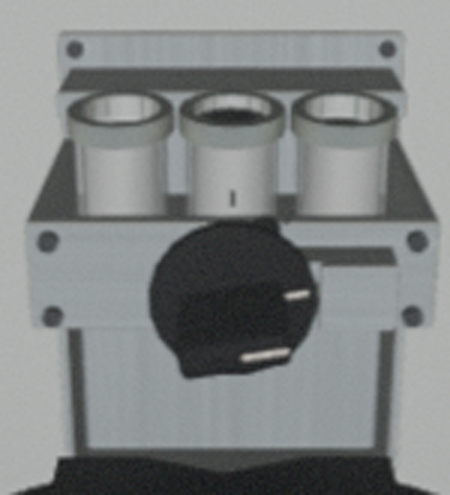

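The selector's mark now points to the +y side, at (295,295), so it rests at about 80°. I'll fetch the rod.

arm_command --pt "0.6 -0.7 -0.8 0 0 0 1" --pt "1.15 -1.6 -1.6 0 0 0 1" --pt "1.4 -2.8 -1.6 0 0 0.4 1" --pt "1.7 -4.0 -1.6 0 0 0.8 1" --pt "2.0 -5.2 -1.6 0 0 1.1 1" --pt "2.1 -6.4 -1.6 0 0 1.4 1" --pt "2.1 -7.6 -1.6 0 0 1.7 1" --pt "2.0 -8.8 -1.2 0 0 2.0 1"

```text
t: 20.42
tcp_pos: [0.4191, -0.2062, 0.312]
eef_rot: [0.002, 0.122, 0.993, -0.001]
force: [1.3, 1.0, 0.6]
finger_gap: 0.0855
grip_force: 0.0
```

arm_command --pt "0 -0.8 0.5 0 0 0 1" --pt "0 -0.8 1.5 0 0 0 1" --pt "0 -0.8 1.9 0 0 0 1" --pt "0 -0.8 1.9 0 0 0 1"

```text
t: 20.92
tcp_pos: [0.4081, -0.2421, 0.2143]
eef_rot: [-0.001, 0.12, 0.993, 0.001]
force: [0.6, 0.2, 0.1]
finger_gap: 0.0853
grip_force: 0.0
```

```bash
cat > rod.py <<'E'
from h import *
s=read_state();print(s["tcp_pos"],s["joints"].round(2))
for n in ("wrist","scene"):
  p=shot(n)
  for r in spot_point(p,"rod")[:1]: print(r["uv"],r["confidence"],atz(p,r["uv"],.011).round(3))
  for r in silhouettes(p,"rod")[:1]:
    v,u=np.nonzero(r["pixels"]);P=np.array([atz(p,(x,y),.011)[:2] for x,y in zip(u,v)])
    m=P.mean(0);e=np.linalg.svd(P-m)[2][0];e*=np.sign(e[0]);t=(P-m)@e;a=np.degrees(np.arctan2(e[1],e[0]))
    print("rod",a,m+e*t.min(),m+e*t.max());o=m+e*(t.min()+.035)
    plan((*o,.1,a+90),(*o,.004,a+90))
E
python3 rod.py
```

```text
[ 0.40806009 -0.24206347  0.21426306] [-0.54  0.14  1.96  0.    1.05 -1.87]
[252.6, 184.9] 0.71 [ 0.425 -0.248  0.011]
rod -14.315630002406216 [ 0.38990091 -0.23778655] [ 0.55974169 -0.28112777]
plan [-0.28 -0.    2.34] [-0.    0.01  0.07]
plan [-0.28 -0.    4.26] [-0.    0.01  0.07]
[283.7, 264.8] 0.66 [ 0.418 -0.251  0.011]
rod -13.490780775153379 [ 0.38026359 -0.23825585] [ 0.56254965 -0.28198784]
plan [-0.1  -0.05  2.33] [-0.    0.01 -0.01]
plan [-0.1  -0.05  4.25] [-0.    0.01 -0.01]
```

arm_command --pt "-0.28 0 0.8 0 0 0.05 1" --pt "-0.28 0 1.7 0 0 0.05 1" --pt "-0.28 0 2.6 0 0 0.05 1" --pt "-0.28 0 3.4 0 0 0.05 1" --pt "-0.28 0 4.0 0 0 0.05 1" --pt "-0.28 0 4.18 0 0 0.05 1" --pt "-0.28 0 4.18 0 0 0.05 1" --pt "-0.28 0 4.18 0 0 0.05 1"

```text
t: 22.22
tcp_pos: [0.4236, -0.2463, 0.0079]
eef_rot: [0.001, 0.123, 0.992, -0.0]
force: [0.1, -0.3, 0.7]
finger_gap: 0.0856
grip_force: 0.0
```

arm_command --pt "0 0 0 0 0 0 -1" --pt "0 0 0 0 0 0 -1" --pt "0 0 0 0 0 0 -1" --pt "0 0 0 0 0 0 -1" --pt "0 0 0 0 0 0 -1" --pt "0 0 0 0 0 0 -1" --pt "0 0 0 0 0 0 -1" --newtons 80

```text
t: 23.1
tcp_pos: [0.4228, -0.2459, 0.0071]
eef_rot: [0.0, 0.123, 0.992, -0.0]
force: [-1.2, 1.0, 8.5]
finger_gap: 0.0199
grip_force: 79.1
```

Run:
```python
from h import *
s=read_state();M=q2R(s["eef_rot"]);print(np.degrees(np.arctan2(M[1,1],M[0,1])),"tray",st(.105,0))
plan((.36,-.2,.35,76),(.33,0,.36,86),(.33,.15,.36,92),(*st(-.21,0),.25,96.4))
```

```text
75.91145693404069 tray [0.66604563 0.26920424]
plan [ 1.44  0.58 -6.86] [-0.    0.   -0.01]
plan [ 3.    4.32 -7.06] [-0.    0.   -1.01]
plan [ 3.73  7.23 -7.06] [-0.    0.   -1.61]
plan [ 3.69  8.97 -4.86] [-0.    0.   -2.05]
```

arm_command --pt "0 0 -1 0 0 0 -1" --pt "0 0 -2 0 0 0 -1" --pt "0 0 -3.2 0 0 0 -1" --pt "0 0 -4.4 0 0 0 -1" --pt "0 0 -5.6 0 0 0 -1" --pt "0 0 -6.8 0 0 0 -1" --pt "0 0 -6.8 0 0 0 -1"

```text
t: 23.98
tcp_pos: [0.4245, -0.2468, 0.3513]
eef_rot: [0.004, 0.123, 0.992, -0.002]
force: [0.4, -0.1, -1.8]
finger_gap: 0.0199
grip_force: 79.0
```

arm_command --pt "0.9 0.3 0 0 0 0 -1" --pt "1.8 1.0 0 0 0 -0.3 -1" --pt "2.6 2.0 0 0 0 -0.6 -1" --pt "3.0 3.1 0 0 0 -0.9 -1" --pt "3.2 4.3 0 0 0 -1.2 -1" --pt "3.4 5.4 0 0 0 -1.5 -1" --pt "3.6 6.5 0 0 0 -1.8 -1" --pt "3.7 7.6 0 0 0 -2.05 -1"

```text
t: 24.98
tcp_pos: [0.3346, 0.1695, 0.3454]
eef_rot: [-0.001, -0.057, 0.998, -0.0]
force: [1.2, -0.6, -1.5]
finger_gap: 0.0199
grip_force: 79.0
```

Run:
```python
from h import *
s=read_state();print(s["tcp_pos"],s["joints"].round(2))
plan((*st(-.205,.0),.25,96.4),(*st(-.205,.0),.056,96.4),(*st(-.205,.044),.056,96.4))
```

```text
[0.33460755 0.16948205 0.34536209] [ 0.47 -0.17  1.96 -0.    1.35 -1.22]
plan [-0.62  1.24  1.91] [-0.   -0.01  0.02]
plan [-0.62  1.25  5.79] [-0.   -0.01  0.02]
plan [-0.62  2.13  5.78] [-0.   -0.01  0.02]
```

arm_command --pt "-0.3 0.6 0 0 0 0 -1" --pt "-0.62 1.25 0.6 0 0 0 -1" --pt "-0.62 1.25 1.7 0 0 0 -1" --pt "-0.62 1.25 2.8 0 0 0 -1" --pt "-0.62 1.25 3.9 0 0 0 -1" --pt "-0.62 1.25 5.0 0 0 0 -1" --pt "-0.62 1.25 5.75 0 0 0 -1" --pt "-0.62 1.25 5.75 0 0 0 -1"

```text
t: 25.98
tcp_pos: [0.3566, 0.2315, 0.0563]
eef_rot: [-0.003, -0.056, 0.998, -0.002]
force: [-0.0, -0.8, -0.9]
finger_gap: 0.0203
grip_force: 79.0
```

arm_command --pt "0 0 0 0 0 0 -1" --pt "0 0 0 0 0 0 -1"

```text
t: 26.22
tcp_pos: [0.3605, 0.234, 0.0605]
eef_rot: [0.001, -0.056, 0.998, 0.001]
force: [-0.0, -0.6, -1.2]
finger_gap: 0.0203
grip_force: 79.0
```

Run:
```python
from h import *
s=read_state();print(s["tcp_pos"])
w=shot("wrist");cv2.imwrite("pics/w7.png",w["frame"])
M=q2R(s["eef_rot"]);print(np.degrees(np.arctan2(M[1,1],M[0,1])))
c=s["tcp_pos"]+np.array([0,0,.004]);d=-M[:,0]
print("tip pred",c+d*.135,proj(w,c+d*.135))
for k in (0,.044,-.044): m=np.r_[st(-.04,k),.06];print("mouth",k,m,proj(w,m))
plan((*st(-.205,.0),.056,96.4))
```

```text
[0.36048121 0.23398932 0.06052957]
96.41433574071814
tip pred [0.49463575 0.24907075 0.06486143] [254.77496815 444.87580504]
mouth 0 [0.52194928 0.25304124 0.06      ] [256.09179868 466.82649718]
mouth 0.044 [0.51704465 0.29676703 0.06      ] [321.46694808 466.78424771]
mouth -0.044 [0.52685392 0.20931545 0.06      ] [190.70799598 466.86875225]
plan [0.05 0.02 0.09] [0.01 0.01 0.  ]
```

View pics/w7.png

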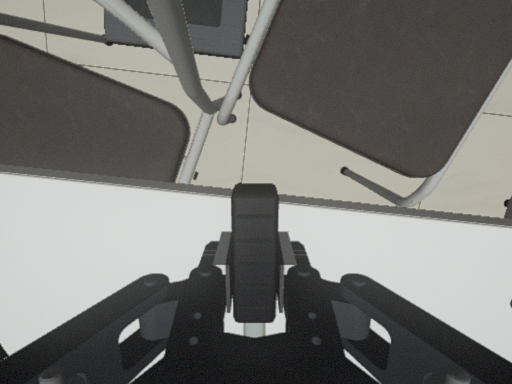

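The handle sits square in the fingers, from (255,185) to (255,322), with the shaft pointing forward. I'll insert into sleeve 2.

arm_command --pt "0 0.02 0.09 0 0 0 -1" --pt "-0.2 0.02 0.09 0 0 0 -1" --pt "-0.5 0.02 0.09 0 0 0 -1" --pt "-0.8 0.02 0.09 0 0 0 -1" --pt "-0.9 0.02 0.09 0 0 0 -1" --pt "-0.9 0.02 0.09 0 0 0 -1"

```text
t: 27.02
tcp_pos: [0.4049, 0.2395, 0.0545]
eef_rot: [0.0, -0.056, 0.998, 0.0]
force: [-0.3, -0.0, -1.2]
finger_gap: 0.0197
grip_force: 79.1
```

Run:
```python
from h import *
s=read_state();print(s["tcp_pos"],s["force"],s["wrist_torque"])
for n in("scene","side"):
  p=shot(n)
  print(n,[np.round(proj(p,np.r_[st(-.04,k),.06])) for k in(.044,0,-.044)])
  if n=="scene": f=cv2.resize(p["frame"][130:220,120:240],(600,450),interpolation=2)
  else: g=cv2.resize(p["frame"][110:200,160:280],(600,450),interpolation=2)
cv2.imwrite("pics/w8.png",np.vstack([cv2.resize(f,(400,300)),cv2.resize(g,(400,300))]))
plan((*st(-.15,0),.056,96.4))
```

```text
[0.40489376 0.2394838  0.05446856] [-0.25668609 -0.03843125 -1.23733177] [ 0.02536796  0.01269333 -0.00763956]
scene [array([154., 176.]), array([165., 179.]), array([176., 182.])]
side [array([204., 148.]), array([211., 153.]), array([217., 157.])]
plan [-0.17  0.01 -0.03] [0. 0. 0.]
```

View pics/w8.png

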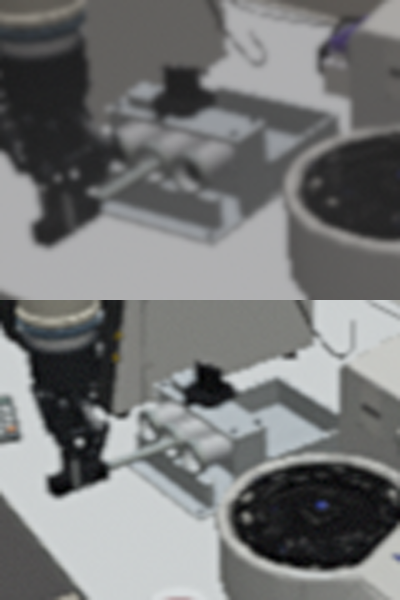

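Both views show the shaft entering the middle sleeve, at (155,160) and (165,445) in the montage, with no contact force. I'll push now.

arm_command --pt "-0.25 0 -0.03 0 0 0 -1" --pt "-0.5 0 -0.03 0 0 0 -1" --pt "-0.75 0 -0.03 0 0 0 -1" --pt "-1.0 0 -0.03 0 0 0 -1" --pt "-1.2 0 -0.03 0 0 0 -1" --pt "-1.4 0 -0.03 0 0 0 -1" --pt "-1.56 0 -0.03 0 0 0 -1" --pt "-1.6 0 -0.03 0 0 0 -1"

```text
t: 28.12
tcp_pos: [0.4843, 0.2485, 0.0562]
eef_rot: [0.0, -0.056, 0.998, 0.0]
force: [-0.4, 0.8, -0.8]
finger_gap: 0.0201
grip_force: 79.1
```

```bash
cat > chk.py <<'E'
from h import *
import sys
s=read_state();d=s["tcp_pos"][:2]-np.array(ST[:2]);c,n=np.cos(ST[2]),np.sin(ST[2])
print("station xy mm",1e3*(c*d[0]+n*d[1]),1e3*(-n*d[0]+c*d[1]),"z",s["tcp_pos"][2],s["force"].round(1),s["wrist_torque"].round(2),s["finger_gap"])
for nm in("scene","side"):
  p=shot(nm)
  for r in spot_point(p,"plug_1")[:4]:
    if r["confidence"]>.3:
      X=atz(p,r["uv"],.03)[:2]-np.array(ST[:2]);print(nm,r["uv"],round(r["confidence"],2),(1e3*np.array([c*X[0]+n*X[1],-n*X[0]+c*X[1]])).round())
E
python3 chk.py
```

```text
station xy mm -77.90639740506312 -0.31269434958442094 z 0.05615950002564783 [-0.4  0.8 -0.8] [-0.03  0.04  0.01] 0.020139355143729786
scene [176.3, 189.9] 0.7 [-40. -41.]
scene [186.5, 176.1] 0.61 [ 53. -11.]
scene [193.1, 170.4] 0.39 [99. -5.]
side [199.0, 156.6] 0.68 [-65.  47.]
side [241.4, 143.0] 0.39 [124.  32.]
```

arm_command --pt "0.5 0 0 0 0 0 -1" --pt "1.2 0 0 0 0 0 -1" --pt "1.9 0 0 0 0 0 -1" --pt "2.35 0 0 0 0 0 -1" --pt "2.35 0 0 0 0 0 -1" --pt "2.35 0.5 0 0 0 0 -1" --pt "2.35 0.88 0 0 0 0 -1" --pt "2.35 0.88 0 0 0 0 -1"

```text
t: 29.32
tcp_pos: [0.3627, 0.2805, 0.0562]
eef_rot: [0.001, -0.057, 0.998, 0.0]
force: [-0.1, -0.3, -0.8]
finger_gap: 0.02
grip_force: 79.1
```

arm_command --pt "0 0 0 0 0 0 -1" --pt "0 0 0 0 0 0 -1"

```text
t: 29.58
tcp_pos: [0.3619, 0.2784, 0.056]
eef_rot: [-0.0, -0.056, 0.998, -0.0]
force: [-0.2, -0.6, -1.2]
finger_gap: 0.0198
grip_force: 79.1
```

```bash
python3 chk.py
python3 - <<'E'
from h import *
p=shot("side");q=shot("scene");cv2.imwrite("pics/w9.png",np.vstack([cv2.resize(a,(500,300),interpolation=2) for a in(p["frame"][105:195,170:320],q["frame"][125:215,130:280])]))
E
```

```text
station xy mm -196.25461431343788 43.068995262087654 z 0.055961365131107374 [-0.2 -0.6 -1.2] [0.05 0.01 0.06] 0.019822233973663228
scene [185.9, 177.8] 0.56 [ 42. -17.]
scene [193.3, 171.3] 0.46 [ 94. -10.]
scene [164.1, 175.5] 0.42 [22. 58.]
side [243.3, 142.6] 0.62 [132.  30.]
```

View pics/w9.png

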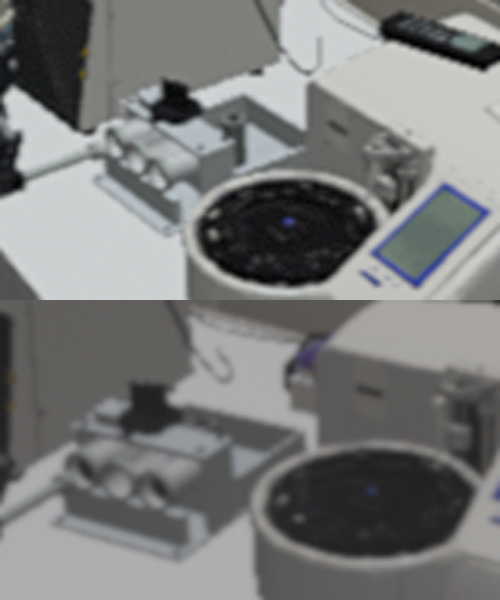

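The side view shows a plug standing in the tray at (235,135), so sleeve 2 is cleared. The rod is now lined up with sleeve 1.

arm_command --pt "-0.3 0.02 0 0 0 0 -1" --pt "-0.6 0.02 0 0 0 0 -1" --pt "-0.9 0.02 0 0 0 0 -1" --pt "-1.2 0.02 0 0 0 0 -1" --pt "-1.5 0.02 0 0 0 0 -1" --pt "-1.8 0.02 0 0 0 0 -1" --pt "-2.1 0.02 0 0 0 0 -1" --pt "-2.36 0.02 0 0 0 0 -1"

```text
t: 30.88
tcp_pos: [0.4808, 0.2934, 0.0561]
eef_rot: [0.0, -0.056, 0.998, 0.0]
force: [-0.3, 0.5, -1.0]
finger_gap: 0.0197
grip_force: 79.1
```

arm_command --pt "0 0 0 0 0 0 -1" --pt "0 0 0 0 0 0 -1"

```text
t: 31.12
tcp_pos: [0.4787, 0.2929, 0.0559]
eef_rot: [-0.0, -0.056, 0.998, -0.0]
force: [-0.4, 0.1, -0.4]
finger_gap: 0.02
grip_force: 79.1
```

```bash
python3 chk.py
```

```text
station xy mm -78.52861967994572 44.42434337966904 z 0.0559011816996759 [-0.4  0.1 -0.4] [0.   0.1  0.02] 0.01995890248147581
scene [185.2, 176.5] 0.58 [49. -9.]
scene [193.7, 167.8] 0.47 [117.   5.]
scene [349.5, 276.7] 0.45 [-190. -651.]
scene [186.6, 165.1] 0.36 [123.  40.]
side [241.4, 142.9] 0.56 [125.  32.]
```

Retract and shift to sleeve 3 (−88 mm).

arm_command --pt "0.5 0 0 0 0 0 -1" --pt "1.2 0 0 0 0 0 -1" --pt "1.9 0 0 0 0 0 -1" --pt "2.35 0 0 0 0 0 -1" --pt "2.35 0 0 0 0 0 -1" --pt "2.35 -0.6 0 0 0 0 -1" --pt "2.35 -1.3 0 0 0 0 -1" --pt "2.35 -1.77 0 0 0 0 -1"

```text
t: 32.33
tcp_pos: [0.3734, 0.1912, 0.0563]
eef_rot: [0.001, -0.056, 0.998, 0.0]
force: [0.0, 0.0, -1.9]
finger_gap: 0.02
grip_force: 79.1
```

arm_command --pt "0 0 0 0 0 0 -1" --pt "0 0 0 0 0 0 -1" --pt "0 0 0 0 0 0 -1"

```text
t: 32.7
tcp_pos: [0.3727, 0.1929, 0.0562]
eef_rot: [0.0, -0.056, 0.998, 0.0]
force: [0.3, -0.3, -1.9]
finger_gap: 0.0198
grip_force: 79.1
```

```bash
python3 chk.py
```

```text
station xy mm -195.03214742178616 -43.15006680407264 z 0.0561785044911629 [ 0.3 -0.3 -1.9] [0.02 0.02 0.02] 0.019829184648228894
scene [190.6, 170.1] 0.45 [97.  4.]
scene [187.2, 176.7] 0.4 [ 51. -16.]
side [240.5, 144.1] 0.5 [116.  27.]
side [235.6, 141.9] 0.37 [111.  54.]
side [303.9, 278.1] 0.32 [-181. -659.]
```

arm_command --pt "-0.3 -0.02 0 0 0 0 -1" --pt "-0.6 -0.02 0 0 0 0 -1" --pt "-0.9 -0.02 0 0 0 0 -1" --pt "-1.2 -0.02 0 0 0 0 -1" --pt "-1.5 -0.02 0 0 0 0 -1" --pt "-1.8 -0.02 0 0 0 0 -1" --pt "-2.1 -0.02 0 0 0 0 -1" --pt "-2.36 -0.02 0 0 0 0 -1"

```text
t: 33.9
tcp_pos: [0.4914, 0.2045, 0.0562]
eef_rot: [0.001, -0.056, 0.998, 0.0]
force: [-0.1, -0.1, -1.8]
finger_gap: 0.0201
grip_force: 79.1
```

arm_command --pt "0 0 0 0 0 0 -1" --pt "0 0 0 0 0 0 -1" --pt "0 0 0 0 0 0 -1"

```text
t: 34.28
tcp_pos: [0.489, 0.2041, 0.056]
eef_rot: [-0.0, -0.056, 0.998, -0.0]
force: [-1.2, 0.4, -1.2]
finger_gap: 0.0199
grip_force: 79.1
```

```bash
python3 chk.py
```

```text
station xy mm -78.20633269937261 -44.949499524008196 z 0.05602581818376057 [-1.2  0.4 -1.2] [-0.01  0.09  0.02] 0.019887523957432464
scene [201.4, 172.0] 0.53 [102. -38.]
scene [192.6, 168.4] 0.42 [111.   5.]
side [246.3, 148.8] 0.65 [112. -17.]
side [236.9, 142.4] 0.51 [113.  47.]
side [241.1, 144.1] 0.38 [118.  25.]
```

arm_command --pt "0.5 0 0 0 0 0 -1" --pt "1.2 0 0 0 0 0 -1" --pt "1.9 0 0 0 0 0 -1" --pt "2.5 0 0 0 0 0 -1" --pt "2.5 0 0 0 0 0 -1" --pt "2.5 0.5 0 0 0 0 -1" --pt "2.5 0.9 0 0 0 0 -1" --pt "2.5 0.9 0 0 0 0 -1"

```text
t: 35.48
tcp_pos: [0.3616, 0.2364, 0.0564]
eef_rot: [0.001, -0.057, 0.998, 0.0]
force: [0.7, -0.1, -1.1]
finger_gap: 0.0199
grip_force: 79.1
```

```bash
python3 chk.py
python3 - <<'E'
from h import *
p=shot("side");q=shot("scene");cv2.imwrite("pics/w10.png",np.vstack([cv2.resize(a,(600,300),interpolation=2) for a in(p["frame"][115:175,190:310],q["frame"][140:200,140:260])]))
w=shot("wrist");g=cv2.cvtColor(w["frame"],6)
col=g[:,180].astype(int);i=np.argmax(np.diff(cv2.blur(g,(3,3))[100:260,180].astype(int)))+100;print("edge",i,atz(w,(180,i),0))
i=np.argmax(np.diff(cv2.blur(g,(3,3))[100:260,350].astype(int)))+100;print("edge",i,atz(w,(350,i),0))
plan((*st(-.205,0),.25,96.4))
E
```

```text
station xy mm -201.21370419033133 1.3692687673950605 z 0.05636552395326773 [ 0.7 -0.1 -1.1] [ 0.02  0.09 -0.02] 0.019873941530322105
scene [191.2, 169.1] 0.56 [104.   6.]
scene [201.1, 171.3] 0.53 [106. -34.]
side [224.8, 223.9] 0.64 [-217. -344.]
side [237.5, 143.2] 0.5 [111.  40.]
side [240.0, 142.4] 0.42 [123.  39.]
side [247.4, 152.1] 0.42 [100. -40.]
edge 193 [0.35292704 0.18195278 0.        ]
edge 150 [0.31094286 0.29219174 0.        ]
plan [ 0.05  0.01 -3.88] [-0. -0. -0.]
```

View pics/w10.png

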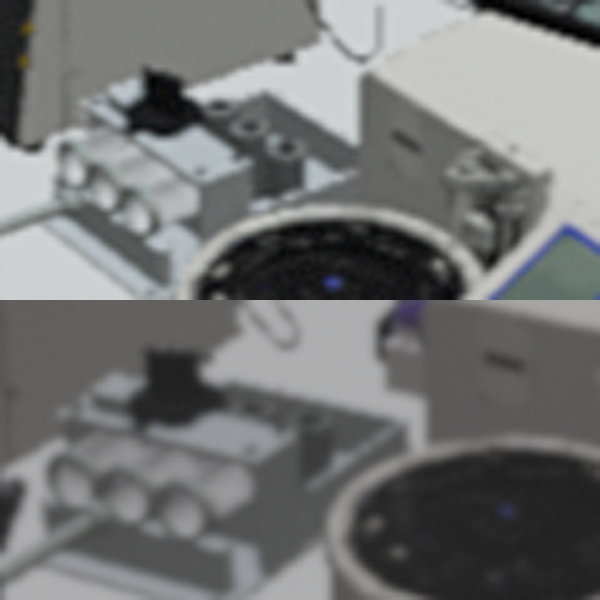

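The crop shows three plugs standing in the tray, their tops at (218,107), (250,126) and (288,148) in the side view, and empty bores. I'll take the rod back to its old place.

Run:
```python
from h import *
p=shot("side")
for uv in ((233.6,136.4),(240,140.2),(247.6,144.6)):
    d=atz(p,uv,.066)[:2]-np.array(ST[:2]);c,s=np.cos(ST[2]),np.sin(ST[2]);print(c*d[0]+s*d[1],-s*d[0]+c*d[1])
plan((.33,.15,.35,92),(.33,0,.36,86),(.36,-.2,.35,76),(.424,-.247,.15,76),(.424,-.247,.0075,76))
```

```text
0.09410065201334461 0.04108782115678111
0.09548617406407911 0.000571505815028444
0.09760538929282127 -0.04534981689880922
plan [ 0.79 -1.61 -5.88] [-0.   -0.    0.44]
plan [ 1.13 -4.6  -6.08] [-0.   -0.    1.04]
plan [ 0.98 -8.64 -5.88] [-0.   -0.    2.04]
plan [-0.19 -9.71 -1.88] [-0.   -0.    2.04]
plan [-0.19 -9.71  0.97] [-0.   -0.    2.04]
```

arm_command --pt "0 0 -1 0 0 0 -1" --pt "0 0 -2.2 0 0 0 -1" --pt "0 0 -3.4 0 0 0 -1" --pt "0 0 -4.6 0 0 0 -1" --pt "0 0 -5.8 0 0 0 -1" --pt "0.2 -0.4 -5.8 0 0 0 -1" --pt "0.4 -1.2 -5.8 0 0 0.2 -1" --pt "0.4 -2.2 -5.8 0 0 0.4 -1"

```text
t: 36.88
tcp_pos: [0.3513, 0.122, 0.3448]
eef_rot: [-0.001, -0.021, 1.0, -0.0]
force: [1.0, 0.4, -1.0]
finger_gap: 0.0196
grip_force: 79.1
```

Run:
```python
from h import *
print(read_state()["tcp_pos"])
plan((.33,0,.35,86),(.36,-.2,.35,76),(.424,-.247,.35,76),(.424,-.247,.0075,76))
```

```text
[0.35129473 0.12200819 0.34482594]
plan [ 0.53 -2.42 -0.1 ] [-0.   -0.01  0.65]
plan [ 0.1  -6.44 -0.1 ] [-0.   -0.01  1.65]
plan [-1.14 -7.44 -0.1 ] [-0.   -0.01  1.65]
plan [-1.15 -7.43  6.75] [-0.   -0.01  1.65]
```

arm_command --pt "0.3 -1.2 0 0 0 0.3 -1" --pt "0.5 -2.4 0 0 0 0.6 -1" --pt "0.45 -3.5 0 0 0 0.9 -1" --pt "0.35 -4.6 0 0 0 1.2 -1" --pt "0.2 -5.6 0 0 0 1.4 -1" --pt "-0.3 -6.6 0 0 0 1.65 -1" --pt "-1.1 -7.4 0 0 0 1.65 -1" --pt "-1.1 -7.4 0.6 0 0 1.65 -1"

```text
t: 37.88
tcp_pos: [0.4252, -0.2471, 0.3155]
eef_rot: [0.001, 0.124, 0.992, -0.001]
force: [-0.4, 0.5, -1.7]
finger_gap: 0.0201
grip_force: 79.1
```

arm_command --pt "0 0 0.6 0 0 0 -1" --pt "0 0 1.7 0 0 0 -1" --pt "0 0 2.8 0 0 0 -1" --pt "0 0 3.8 0 0 0 -1" --pt "0 0 4.6 0 0 0 -1" --pt "0 0 5.0 0 0 0 -1" --pt "0 0 5.0 0 0 0 -1" --pt "0 0 5.0 0 0 0 -1"

```text
t: 38.88
tcp_pos: [0.423, -0.244, 0.0664]
eef_rot: [-0.0, 0.123, 0.992, -0.0]
force: [0.8, 0.7, -1.3]
finger_gap: 0.0196
grip_force: 79.1
```

Run:
```python
from h import *
print(read_state()["tcp_pos"])
plan((.424,-.247,.0078,76))
```

```text
[ 0.42303518 -0.2440411   0.06643881]
plan [-0.03 -0.05  1.17] [-0.   -0.   -0.01]
```

arm_command --pt "0 0 0.5 0 0 0 -1" --pt "0 0 0.9 0 0 0 -1" --pt "0 0 1.1 0 0 0 -1" --pt "0 0 1.17 0 0 0 -1" --pt "0 0 1.17 0 0 0 -1" --pt "0 0 1.17 0 0 0 -1"

```text
t: 39.62
tcp_pos: [0.4238, -0.2442, 0.0082]
eef_rot: [0.001, 0.123, 0.992, -0.0]
force: [-0.3, 0.7, -1.7]
finger_gap: 0.0202
grip_force: 79.1
```

arm_command --pt "0 0 0 0 0 0 0" --pt "0 0 0 0 0 0 1" --pt "0 0 0 0 0 0 1" --pt "0 0 0 0 0 0 1" --pt "0 0 0 0 0 0 1" --pt "0 0 -0.6 0 0 0 1" --pt "0 0 -1.6 0 0 0 1" --pt "0 0 -2.8 0 0 0 1"

```text
t: 40.62
tcp_pos: [0.4226, -0.2434, 0.1484]
eef_rot: [-0.001, 0.123, 0.992, 0.0]
force: [1.3, -1.1, -1.0]
finger_gap: 0.0851
grip_force: 0.0
```

arm_command --pt "0 0 -1.2 0 0 0 1" --pt "0 0 -2.4 0 0 0 1" --pt "0 0 -3.6 0 0 0 1" --pt "0 0 -3.6 0 0 0 1"

```text
t: 41.12
tcp_pos: [0.4253, -0.2451, 0.3325]
eef_rot: [0.004, 0.123, 0.992, -0.002]
force: [-0.6, -0.2, -0.8]
finger_gap: 0.0855
grip_force: 0.0
```

```bash
python3 rod.py
python3 - <<'E'
from h import *
g=st(.018,0)
print(read_state()["tcp_pos"])
plan((.40,-.10,.33,60),(.42,.16,.33,30),(*g,.25,16.4))
E
```

```text
[ 0.42534292 -0.24506903  0.33251212] [-0.53  0.05  1.79 -0.    1.3  -1.85]
[283.6, 164.2] 0.96 [ 0.454 -0.206  0.011]
rod -17.62591675005194 [ 0.41780989 -0.19597439] [ 0.58306879 -0.24847988]
plan [-0.38  0.85  4.53] [ 0.   -0.01  0.35]
plan [-0.38  0.85  6.45] [ 0.   -0.01  0.35]
[277.2, 252.9] 0.93 [ 0.45  -0.212  0.011]
rod -15.57450132974077 [ 0.40732041 -0.1969281 ] [ 0.58930091 -0.24765068]
plan [-0.19  0.81  4.52] [ 0.   -0.02  0.15]
plan [-0.19  0.8   6.44] [ 0.   -0.02  0.15]
[ 0.42263085 -0.24348141  0.32595138]
plan [ 1.14  2.67 -0.08] [ 0.   -0.02  1.59]
plan [ 2.01  7.81 -0.07] [-0.   -0.02  4.59]
plan [-0.6  10.52  1.53] [-0.   -0.02  5.95]
```

The rod was knocked a few centimetres aside but still lies flat on the bench. On to the selector.

arm_command --pt "0.4 0.8 0 0 0 0.5 1" --pt "0.8 1.8 0 0 0 1.2 1" --pt "1.2 3.0 0 0 0 2.0 1" --pt "1.6 4.2 0 0 0 2.8 1" --pt "1.8 5.4 0 0 0 3.6 1" --pt "1.9 6.6 0 0 0 4.4 1" --pt "1.9 7.8 0 0 0 5.2 1" --pt "1.2 8.6 0 0 0 5.95 1"

```text
t: 42.42
tcp_pos: [0.4687, 0.1903, 0.3269]
eef_rot: [-0.001, 0.6, 0.8, -0.001]
force: [1.1, -0.3, 0.8]
finger_gap: 0.0852
grip_force: 0.0
```

Run:
```python
from h import *
print(read_state()["tcp_pos"])
g=(.579,.2595)
plan((*g,.25,16.4),(*g,.115,16.4))
```

```text
[0.46867412 0.19029356 0.32686875]
plan [0.71 2.51 1.53] [-0.01 -0.   -0.01]
plan [0.71 2.51 4.23] [-0.01 -0.   -0.01]
```

arm_command --pt "0.3 1.0 0.2 0 0 0 1" --pt "0.6 2.0 0.6 0 0 0 1" --pt "0.71 2.5 1.2 0 0 0 1" --pt "0.71 2.5 1.6 0 0 0 1" --pt "0.71 2.5 1.6 0 0 0 1"

```text
t: 43.05
tcp_pos: [0.5782, 0.2566, 0.2443]
eef_rot: [-0.001, 0.599, 0.801, -0.003]
force: [-0.4, -0.1, 0.3]
finger_gap: 0.0852
grip_force: 0.0
```

Run:
```python
from h import *
print(read_state()["tcp_pos"])
plan((.579,.2595,.115,16.4))
```

```text
[0.57818017 0.25662699 0.24427779]
plan [0.05 0.05 2.59] [-0.03  0.    0.  ]
```

arm_command --pt "0.02 0.02 0.6 0 0 0 1" --pt "0.02 0.02 1.3 0 0 0 1" --pt "0.02 0.02 2.0 0 0 0 1" --pt "0.02 0.02 2.4 0 0 0 1" --pt "0.02 0.02 2.55 0 0 0 1" --pt "0.02 0.02 2.55 0 0 0 1"

```text
t: 43.8
tcp_pos: [0.5807, 0.2585, 0.1207]
eef_rot: [0.0, 0.599, 0.801, 0.0]
force: [0.1, -0.2, 0.1]
finger_gap: 0.0854
grip_force: 0.0
```

arm_command --pt "0 0 0 0 0 0 -1" --pt "0 0 0 0 0 0 -1" --pt "0 0 0 0 0 0 -1" --pt "0 0 0 0 0 0 -1" --pt "0 0 0 0 0 0 -1" --pt "0 0 0 0 0 0 -1" --pt "0 0 0 0 0 0 -1" --newtons 30

```text
t: 44.68
tcp_pos: [0.579, 0.258, 0.1205]
eef_rot: [-0.001, 0.599, 0.801, -0.001]
force: [-6.7, -2.4, 7.8]
finger_gap: 0.0135
grip_force: 32.0
```

arm_command --pt "0 0 0 0 0 -0.9 -1" --pt "0 0 0 0 0 -1.8 -1" --pt "0 0 0 0 0 -2.7 -1" --pt "0 0 0 0 0 -3.6 -1" --pt "0 0 0 0 0 -4.5 -1" --pt "0 0 0 0 0 -5.4 -1" --pt "0 0 0 0 0 -6.3 -1" --pt "0 0 0 0 0 -7.0 -1"

```text
t: 45.68
tcp_pos: [0.5799, 0.2593, 0.1206]
eef_rot: [-0.0, 0.029, 1.0, 0.001]
force: [-3.6, 4.1, 2.7]
finger_gap: 0.0135
grip_force: 31.5
```

arm_command --pt "0 0 0 0 0 -0.6 -1" --pt "0 0 0 0 0 -1.0 -1" --pt "0 0 0 0 0 -1.0 -1" --pt "0 0 0 0 0 -1.0 -1"

```text
t: 46.18
tcp_pos: [0.5799, 0.2596, 0.1206]
eef_rot: [-0.0, -0.056, 0.998, 0.001]
force: [-2.9, 4.0, 3.1]
finger_gap: 0.0129
grip_force: 31.5
```

Run:
```python
from h import *
s=read_state();M=q2R(s["eef_rot"]);print(s["tcp_pos"],np.degrees(np.arctan2(M[1,1],M[0,1])),s["force"],s["wrist_torque"],s["finger_gap"])
```

```text
[0.5798884  0.25961207 0.12055999] 96.39718269818434 [-2.92474667  4.01927072  3.1274571 ] [0.98481429 0.65613723 0.02167901] 0.012896694597763237
```

Release, lift and back off for a check.

arm_command --pt "0 0 0 0 0 0 0" --pt "0 0 0 0 0 0 1" --pt "0 0 0 0 0 0 1" --pt "0 0 0 0 0 0 1" --pt "0 0 0 0 0 0 1" --pt "0 0 -0.8 0 0 0 1" --pt "0 0 -1.8 0 0 0 1" --pt "0 0 -2.6 0 0 0 1"

```text
t: 47.18
tcp_pos: [0.5806, 0.2585, 0.2521]
eef_rot: [0.001, -0.056, 0.998, 0.0]
force: [0.4, 0.9, 0.5]
finger_gap: 0.0852
grip_force: 0.0
```

arm_command --pt "0.8 0 0 0 0 0 1" --pt "1.6 0 0 0 0 0 1" --pt "2.2 0 0 0 0 0 1" --pt "2.2 0 0 0 0 0 1" --pt "2.2 0 0 0 0 0 1"

```text
t: 47.8
tcp_pos: [0.4717, 0.2464, 0.2504]
eef_rot: [0.001, -0.056, 0.998, 0.0]
force: [1.0, -0.6, -0.1]
finger_gap: 0.0855
grip_force: 0.0
```

```bash
python3 chk.py
python3 - <<'E'
from h import *
w=shot("wrist");p=shot("side")
for t,z in (("bottle",.003),("dish",0),("timer",0),("rod",.011),("carton",0)):
    for r in spot_point(p,t)[:1]: print(t,r["uv"],round(r["confidence"],2),atz(p,r["uv"],z).round(3))
cv2.imwrite("pics/w11.png",np.vstack([cv2.resize(w["frame"][180:345,180:330],(300,300)),cv2.resize(p["frame"][110:290,170:320],(300,300),interpolation=2)]))
E
```

```text
station xy mm -90.7017931206705 -1.0443929575417714 z 0.250438953496541 [ 1.  -0.6 -0.1] [ 0.01  0.04 -0.01] 0.08547546187546214
scene [201.1, 171.7] 0.56 [103. -35.]
scene [192.5, 172.3] 0.48 [ 86. -12.]
side [248.3, 151.0] 0.59 [107. -36.]
side [240.1, 144.9] 0.58 [111.  23.]
side [221.8, 131.7] 0.49 [118. 160.]
side [237.6, 142.8] 0.42 [113.  43.]
bottle [240.3, 153.7] 0.52 [0.658 0.273 0.003]
dish [215.0, 208.5] 0.52 [0.411 0.012 0.   ]
timer [222.3, 226.0] 0.91 [ 0.389 -0.08  -0.   ]
rod [256.9, 241.0] 0.91 [ 0.438 -0.209  0.011]
```

View pics/w11.png

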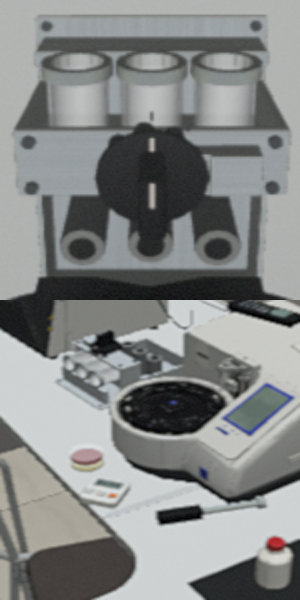

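The selector mark (152,145) is at the closed stop. Three plugs stand in the tray at (82,245), (150,245) and (218,245), and the bores are empty. The bottle is upright on the mat at (273,560), the rod lies flat at (210,510), and the dish and timer are in place.

```bash
python3 -c "
from rig import *
print(sign_off())"
```

```text
the job is handed in; nothing more can be done
None
```

The job is handed in and, by my last camera check, complete: all three plugs are in the tray, the selector is at its closed stop, the bottle (no carton was there) is upright on the mat, the rod lies flat on the bench though it was knocked a few centimetres after I set it down, and the dish and timer stayed in place. No verdict came back.

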